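# Seat the ornament plaque and lock it in the decorating jig

### The arm

A 6-joint arm with a two-finger parallel gripper is mounted at the origin on the work surface. World frame = base frame: x ahead of the robot, y to its left, z up, the work surface at z = 0. Lengths are in m, angles in degrees, forces in N, time in s.
With the tool pointing down it reaches from about 0.35 to 0.875 m from the base axis. Payload 4.2 kg.
Tool frame: the origin (TCP) lies on the centre line of the jaws, within the pads' length; the fingertips stand 11 mm ahead of it and the grasp point (between the pads) lies 8 mm behind it; y points along the fingers, z is the direction in which the jaws open and shut, and the axes are right-handed (so a half turn about y gives the same grasp; the last joint's range is limited). The gripper opens to 87 mm and grips with 3 to 60 N. Pads are 19 mm wide; open, the fingers measure 117 mm over their backs; the gripper's body (75 mm by 190 mm) begins 51 mm behind the grasp point.
Start: joints at [86.035, 22.042, 0.453, 0, -68.411, -14.817], TCP at [0.201, 0.592, 0.234] pointing down, gripper open.
Joint ranges: [-179.83, 179.83], [-69.29, 118.12], [-61.27, 80.66], [-181.25, 117.63], [-171.15, -9.14], [-177.46, 177.46]. Speed limits (degrees/s): [159.86, 159.86, 180, 180, 180, 180].

### API

Orientations are given as a 3x3 rotation matrix whose columns are the frame's x, y, z axes.
In Python, from station import r, optics gives the robot as it stands. The module is installed in compiled form; this text tells all that it offers.
- The arm moves only by the tool step_arm, never from a script. Its argument "moves" is a list that holds one entry, the list of rows, each a list of 7 numbers: the turn, a rotation vector about the tool's x, y, z in rad, then the shift along the tool's x, y, z in cm, then the opening in per cent of the stroke, from 0 (shut) to 100 (fully open). A call has exactly 5 rows; each row is the pose to reach, as a shift and turn from the pose commanded when the call began, along the tool's axes at that moment; what a row does not reach only later rows make up. A row lasts 1/12 s, in which the tool goes at most 41.7 mm and 7.16 degrees, less where a joint would pass 70% of its speed; a pose out of reach is approached as far as the arm can. A call with a gripper value outside its range is refused whole. The fingers move at their own pace and stop on an object; the grip force is fixed at half the most. Time passes only in rows, so rows that repeat a pose let the fingers close, or fill a call up. It gives the time, the measured TCP pose, the force and the opening at its end, in the units of the state.
- r.sense(): the state, without advancing time (a new reading comes with each control period).
- optics.capture(name): name is "scene" or "top" or "wrist"; returns a dict with "image" (400x640x3 uint8, red, green, blue), "fov_y" (degrees; the focal length in pixels is half the picture's height over the tangent of half this angle, whatever the lens; pixels are square), "cx", "cy" (the principal point, pixels), "cam_to_world" (4x4, takes a point from camera to world coordinates). Camera axes: x right, y down, z forward; pixel columns grow to the right and rows downward; lengths in m; the calibration is good to about 2 mm. A picture is of the moment at which its call begins. There is no depth.
- r.finish_job(): hands the job in, once; it reports no verdict.
The state is a dict: "time_s": time; "joints": joint angles; "joint_velocities": joint speeds; "effort": joint torques, N m; "tcp_pos": TCP position; "ee_rot": TCP orientation; "wrist_force": force on the tool from outside, world axes, zero at the start; "moment": the same for the moment, N m; "gripper_width": opening from 0.0 (shut) to 1.0 (fully open).
Only numpy, scipy, OpenCV 4.12 (cv2) and the standard library are available. Lean on these libraries where they do the work, as an engineer would, in place of code of your own. Each camera call takes 0.05 s, during which the arm holds its last target.

### The job

With the fingertips, push the wooden plaque along its channel in the jig until it is fully home against the end stop. Then push the toggle clamp's T-handled lever over, past its dead point, until it snaps down into lock and its plunger holds the plaque against the fence; leave it locked. Slide the plaque, never lift it, and leave the ornament, jar and marker where they are.

Things in the scene. Friction and masses are not known exactly. Their poses are not given: they have to be found in the camera images.
- jig: Plywood jig fixed to the table, base board 210 x 225 x 12 mm (x -105..105, y -75..150). Origin on the table, +x along the channel to the end stop. Channel floor z = 12 mm, open at the -x end; 10 mm high rails: fence face at y = -35 mm, guide face at y = +41 mm with a gap for the plunger. A steel toggle clamp stands at +y, its rubber-tipped plunger (x 35, z 21 mm) drawn back clear of the channel.
- plaque_mid (a point): Centre (half-way up) of the loose wooden plaque, about 90 g, 90 mm along x, 70 along y, 18 thick, round white field and dark star on top. It lies in the channel short of the stop, its axes along the jig's within 2 degrees, with 6 mm of sideways play. Fully home its centre is at x = +35 mm in the jig frame; clamped, at y = 0.
- end_stop (a point): Foot of the end stop's face, in the middle of the channel: jig x = 80, y = 3, z = 12 mm. The stop is a wooden bar 96 mm wide across the channel, 16 mm thick and 14 mm high.
- lever_grip (a point): Centre of the black T grip at the end of the clamp lever: a round bar 18 mm thick and 58 mm long, parallel to the jig's x axis, 120 mm from the lever's pivot, at the end of a 12 mm steel rod. Open, it is 149 mm above the table.
- lever_pivot (a point): Pivot of the clamp lever, fixed on the jig at x = 35, y = 120, z = 34 mm; its axis is the jig's x axis.
- clamp_lever (a joint): Lever angle (rad). 0 = open: leaning 0.30 from vertical to the jig's +y, on its stop. Grows as it swings up and over to -y, across the plaque, to 1.55 = locked: 1.25 past vertical, grip 72 mm above the table. Over-centre spring: let go before about 1.2 rad it springs back open, past that it snaps to 1.55. About 7 N at the grip, falling to nothing at the dead point. The plunger advances about 19 mm.
- bauble: Bystander: white egg-shaped ornament, 58 mm across, 93 mm high with a small brass cap, on a round wooden foot; stands to the right (-y) of the jig. Origin under its foot.
- paint_jar: Bystander: small clear jar with a white cap, 52 mm across, 60 mm high, stands beyond the end stop (+x). Origin at the centre of its underside.
- marker: Bystander: capped marker pen lying on the table, 125 mm long, 17 mm thick, to the left (+y) of the jig. Origin under its middle.
There are look-alikes about, which are no part of the job. There is more than one size of the part that bears plaque_mid; the job needs the smallest.

How it is judged (in metres and radians):
On the way, in this order (a step that is already met when the one before it is completed fails the run):
1. the plaque is home against the end stop (within 3.5 mm) while the lever is still open (under 0.5 rad) (x of plaque_mid in the frame of jig between 0.0315 and 0.039 m and value of joint clamp_lever below 0.5 rad), for 0.2 s.
2. the lever has snapped into lock (over 1.45 rad) (value of joint clamp_lever above 1.45 rad), for 0.3 s.
At the end, for the whole second after the job is handed in: The lever is locked (over 1.45 of 1.55 rad); the plaque lies flat and still, within 3.5 mm of the end stop and 3.5 mm of the fence, square to it within 0.06 rad (x of plaque_mid in the frame of jig between 0.0315 and 0.039 m and value of joint clamp_lever above 1.45 rad and y of plaque_mid in the frame of jig between -0.004 and 0.0035 m and height (world z) of plaque_mid below 0.025 m and angle between plaque_mid's own z axis and vertical below 0.08 rad and angle between the x axis of jig and the x axis of plaque_mid, either way round below 0.06 rad and linear speed of plaque below 0.02 m/s); the robot touches nothing.
It fails at once if the plaque is lifted (more than 10 mm) or tipped (height (world z) of plaque_mid above 0.031 m or angle between plaque_mid's own z axis and vertical above 0.3 rad).
It fails at once if the plaque is out of its channel (x of plaque_mid in the frame of jig below -0.09 m or y of plaque_mid in the frame of jig above 0.03 m).
It fails at once if the ornament, jar or marker is moved more than 20 mm or knocked over (distance of any of bauble, paint_jar, marker from where it was at the start of the episode above 0.02 m or angle between any of bauble, paint_jar's own z axis and vertical above 0.4 rad).
It also fails if it takes over 51 s, if anything falls off the work surface, if the arm or the gripper's body presses on something with over 40 N, if the wrist force passes 120 N, or if a joint passes its speed limit or range.

## Working session

There is one attempt and no reset: what is moved stays moved. The work goes in short steps, Python scripts to look and compute and a tool call to move; the robot and the scene stay as the last step left them, time stands still between calls to the robot, and variables do not carry over. Pictures are saved under pics/ and viewed, and the job is handed in when it is done.

Besides the shell and the picture viewer there is one more tool, called after ">>>" as name(argument=value, ...) on one line, values as JSON. step_arm: Moves the arm, as the interface text tells. Its arguments: {"type":"object","properties":{"moves":{"type":"array"}},"required":["moves"]}

```bash
mkdir -p pics; python3 - <<'E'
from station import r, optics
import cv2,numpy as np
print(r.sense())
for n in ["scene","top","wrist"]:
    c=optics.capture(n); cv2.imwrite(f"pics/{n}0.png",c["image"][:,:,::-1]); np.savez(f"pics/{n}0.npz",**c)
    print(n,c["fov_y"],c["cx"],c["cy"],c["cam_to_world"].round(4).tolist())
E
```

```text
{'time_s': 0.0, 'joints': array([ 8.60349214e+01,  2.20910474e+01,  3.79071531e-01, -2.86555014e-02,
       -6.84108204e+01, -1.48162385e+01]), 'joint_velocities': array([-0.14029544, -0.0357586 , -0.01742473,  0.0188481 , -0.01037989,
        0.10513379]), 'effort': array([-4.88849237e-04, -3.90664744e+01,  1.87398130e+01,  4.21957210e+00,
        1.08404263e-02, -2.12801310e-04]), 'tcp_pos': array([0.20102256, 0.59117467, 0.23245259]), 'ee_rot': array([[-9.46694900e-01, -6.12129226e-04, -3.22131017e-01],
       [ 3.22131584e-01, -2.10586809e-03, -9.46692563e-01],
       [-9.88672460e-05, -9.99997595e-01,  2.19080074e-03]]), 'wrist_force': array([ 0.20530616, -0.17350299,  1.10257251]), 'moment': array([-0.00313605, -0.05789078,  0.0085464 ]), 'gripper_width': 0.997826525364273}
scene 48.254083662304716 324.0435112083499 196.50946384088172 [[-0.671, 0.6048, -0.429, 1.0172], [0.7415, 0.5475, -0.3878, 0.3871], [0.0003, -0.5783, -0.8158, 0.9424], [0.0, 0.0, 0.0, 1.0]]
top 51.19900503715164 319.7906614060412 197.0262105397022 [[0.0032, -0.9851, 0.1719, 0.4415], [-1.0, -0.0036, -0.0018, -0.0193], [0.0024, -0.1719, -0.9851, 0.9728], [0.0, 0.0, 0.0, 1.0]]
wrist 71.30856352666753 317.0510517469913 195.85871401505557 [[-0.3222, -0.9141, -0.2463, 0.269], [-0.9467, 0.3113, 0.0828, 0.569], [0.001, 0.2598, -0.9657, 0.3838], [0.0, 0.0, 0.0, 1.0]]
```

View pics/scene0.png

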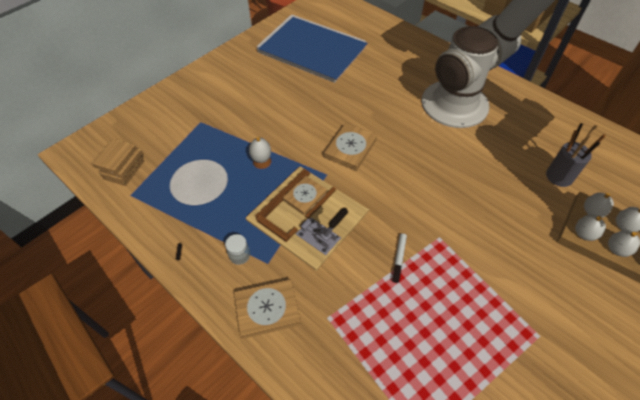

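View pics/top0.png

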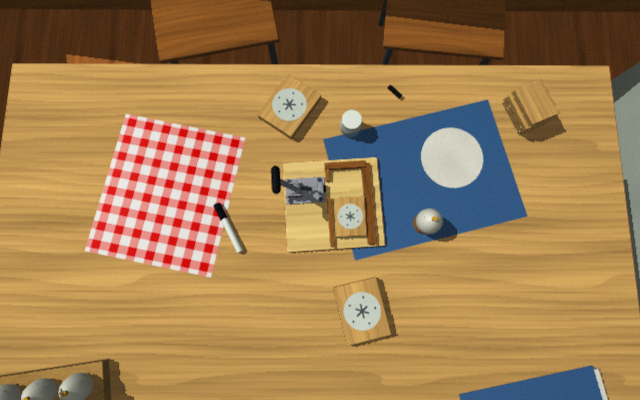

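View pics/wrist0.png

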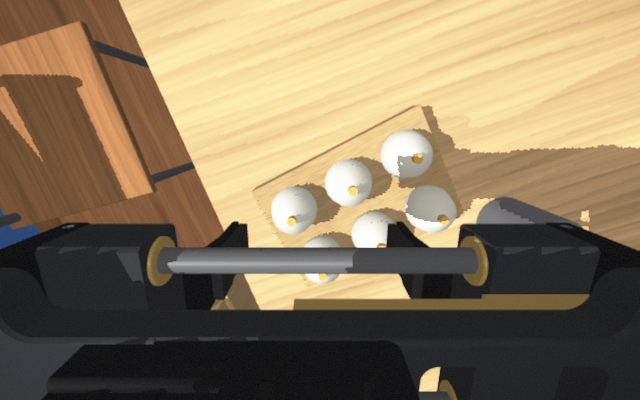

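Plaque candidates in the top view are (290,104), (362,311) and (350,216). The one at (350,216) is the smallest and lies in the jig channel, so I'll check it in a close crop.

```bash
cat > h.py <<'E'
import numpy as np,cv2
def ray(c,u,v):
    f=200/np.tan(np.radians(float(c["fov_y"]))/2); M=c["cam_to_world"]
    d=M[:3,:3]@np.array([(u-c["cx"])/f,(v-c["cy"])/f,1]); return M[:3,3],d
def hit(c,u,v,z):
    o,d=ray(c,u,v); return o+d*(z-o[2])/d[2]
def proj(c,p):
    f=200/np.tan(np.radians(float(c["fov_y"]))/2); M=c["cam_to_world"]
    q=M[:3,:3].T@(np.asarray(p)-M[:3,3]); return f*q[0]/q[2]+c["cx"],f*q[1]/q[2]+c["cy"]
E
python3 - <<'E'
import cv2
a=cv2.imread("pics/top0.png")[145:265,265:400]; b=cv2.imread("pics/scene0.png")[160:275,240:375]
cv2.imwrite("pics/tc.png",cv2.resize(a,None,fx=5,fy=5,interpolation=cv2.INTER_CUBIC))
cv2.imwrite("pics/sc.png",cv2.resize(b,None,fx=5,fy=5,interpolation=cv2.INTER_CUBIC))
E
```

```text
(no output)
```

View pics/tc.png

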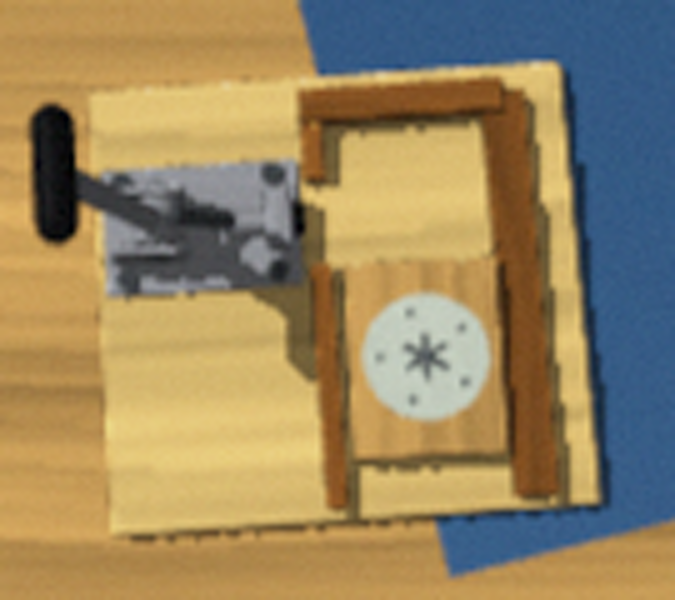

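View pics/sc.png

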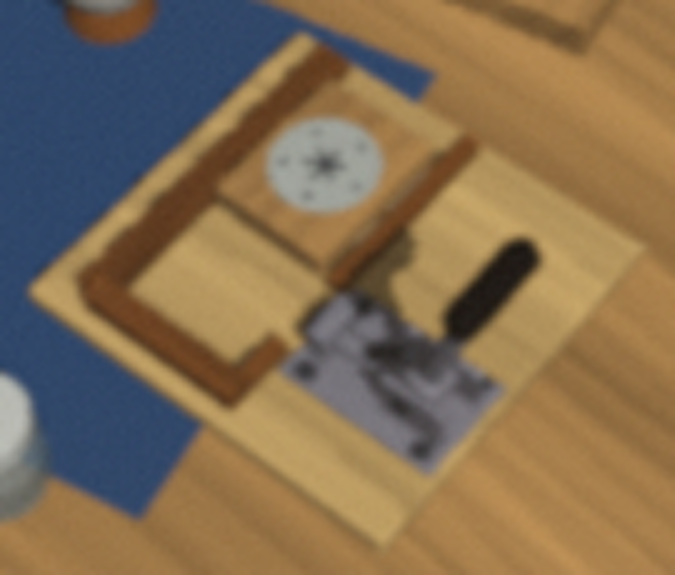

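```bash
python3 - <<'E'
import numpy as np
from h import *
T=np.load("pics/top0.npz");S=np.load("pics/scene0.npz")
J=np.array([[105,150],[105,-75],[-105,-75],[-105,150]])/1000
Pt=[(90,93),(558,63),(602,505),(112,535)];Ps=[(380,545),(30,290),(302,35),(645,245)]
t=np.array([hit(T,265+(u-2)/5,145+(v-2)/5,.012)[:2] for u,v in Pt])
s=np.array([hit(S,240+(u-2)/5,160+(v-2)/5,.012)[:2] for u,v in Ps])
def fit(J,w):
    a=J-J.mean(0);b=w-w.mean(0);th=np.arctan2((a[:,0]*b[:,1]-a[:,1]*b[:,0]).sum(),(a*b).sum())
    R=np.array([[np.cos(th),-np.sin(th)],[np.sin(th),np.cos(th)]]);o=w.mean(0)-R@J.mean(0)
    return R,o,th,(J@R.T+o-w)
for w in (t,s):
    R,o,th,e=fit(J,w);print(o,np.degrees(th),e.round(4).tolist())
R,o,th,e=fit(np.r_[J,J],np.r_[t,s]);print("both",o,np.degrees(th))
np.savez("jig.npz",R=R,o=o)
for c,u,v in((T,265+(425-2)/5,145+(356-2)/5),(S,240+(325-2)/5,160+(164-2)/5)):
    p=hit(c,u,v,.030)[:2];print("plaque",p,R.T@(p-o))
for c,u,v in((T,265+(52-2)/5,145+(172-2)/5),(S,240+(490-2)/5,160+(289-2)/5)):
    p=hit(c,u,v,.149)[:2];print("grip",p,R.T@(p-o))
for n,u,v,z in(("jar",351,123,.06),("bauble",432,218,.07)): print(n,hit(T,u,v,z))
print("grip exp",R@[.035,.12+.12*np.sin(.3)]+o)
E
```

```text
[ 0.59644262 -0.08862117] 3.9598089744472906 [[0.0005, 0.0009], [0.0005, -0.0014], [0.0, 0.0001], [-0.0011, 0.0003]]
[ 0.59646105 -0.0889771 ] 3.9171578191553067 [[-0.0002, 0.0015], [0.0009, -0.0006], [-0.0016, -0.002], [0.0009, 0.001]]
both [ 0.59645185 -0.08879914] 3.938507430896238
plaque [ 0.56299596 -0.08897959] [-0.03338928  0.00211792]
plaque [ 0.56095075 -0.09152733] [-0.03560464 -0.00028332]
grip [0.62193412 0.06971275] [0.03630961 0.15638726]
grip [0.6208872  0.06730342] [0.03509967 0.15405554]
jar [ 0.77329818 -0.09190579  0.06      ]
bauble [ 0.55365448 -0.26545883  0.07      ]
grip exp [0.62069113 0.06870014]
```

```bash
cat > go.py <<'E'
import numpy as np,sys
from scipy.spatial.transform import Rotation as Ro
from station import r
j=np.load("jig.npz");R=np.eye(3);R[:2,:2]=j["R"];o=np.r_[j["o"],0]
# target tool rot in jig: x=-X, y=-Z, z=-Y
RT=R@np.array([[-1,0,0],[0,0,-1],[0,-1,0.]]).T
def info(target=None,RTt=RT):
    s=r.sense();E=s["ee_rot"];p=s["tcp_pos"]
    print("t",round(s["time_s"],2),"jigpos mm",(R.T@(p-o)*1000).round(1),"F jig",(R.T@s["wrist_force"]).round(1),"w",round(s["gripper_width"],3),"J",s["joints"].round(0))
    if target is not None:
        print("turn",Ro.from_matrix(E.T@RTt).as_rotvec().round(4),"shift cm",(E.T@(R@(np.array(target)/1000)+o-p)*100).round(2))
if __name__=="__main__": info([float(a) for a in sys.argv[1:4]] if len(sys.argv)>3 else None)
E
python3 go.py -125 3 234
```

```text
t 0.15 jigpos mm [-347.8  705.7  232.7] F jig [-0.4  0.   0.5] w 1.002 J [ 86.  22.   0.  -0. -68. -15.]
turn [-1.700e-03 -3.966e-01  2.000e-04] shift cm [-4.769e+01 -3.000e-02  5.621e+01]
```

>>> step_arm(moves=[[[0, -0.397, 0, -12, 0, 14, 25], [0, -0.397, 0, -24, 0, 28, 25], [0, -0.397, 0, -36, 0, 42, 25], [0, -0.397, 0, -47.7, 0, 56.2, 25], [0, -0.397, 0, -47.7, 0, 56.2, 25]]])

```text
time_s: 0.57
tcp_pos: [0.2784, 0.396, 0.2332]
ee_rot: [[-0.997, -0.0, 0.071], [-0.071, -0.001, -0.997], [0.0, -1.0, 0.001]]
wrist_force: [0.4, -0.3, 0.4]
gripper_width: 0.711
```

```bash
python3 go.py -125 3 234
```

```text
t 0.57 jigpos mm [-284.   505.5  233.2] F jig [ 0.4 -0.3  0.4] w 0.711 J [ 74.   8. -19.  -0. -63.  20.]
turn [-0.0007  0.0021  0.0003] shift cm [-1.580e+01 -5.000e-02  5.028e+01]
```

>>> step_arm(moves=[[[0, 0.002, 0, -15.8, 0, 50.3, 25], [0, 0.002, 0, -15.8, 0, 50.3, 25], [0, 0.002, 0, -15.8, 0, 50.3, 25], [0, 0.002, 0, -15.8, 0, 50.3, 25], [0, 0.002, 0, -15.8, 0, 50.3, 25]]])

```text
time_s: 0.98
tcp_pos: [0.3542, 0.2021, 0.2336]
ee_rot: [[-0.998, 0.0, 0.068], [-0.068, 0.0, -0.998], [-0.0, -1.0, -0.0]]
wrist_force: [0.7, 0.3, -0.4]
gripper_width: 0.328
```

```bash
python3 go.py -125 3 234
```

```text
t 0.98 jigpos mm [-221.7  306.8  233.6] F jig [ 0.7  0.3 -0.4] w 0.328 J [ 53.   0. -28.  -0. -62.  41.]
turn [ 0.0003 -0.0007 -0.0002] shift cm [-9.69 -0.04 30.38]
```

>>> step_arm(moves=[[[0, 0, 0, -9.7, 0, 30.4, 25], [0, 0, 0, -9.7, 0, 30.4, 25], [0, 0, 0, -9.7, 0, 30.4, 25], [0, 0, 0, -9.7, 0, 30.4, 25], [0, 0, 0, -9.7, 0, 30.4, 25]]])

```text
time_s: 1.4
tcp_pos: [0.4308, 0.0083, 0.2338]
ee_rot: [[-0.998, 0.001, 0.067], [-0.067, 0.0, -0.998], [-0.001, -1.0, -0.0]]
wrist_force: [1.5, 1.9, -0.4]
gripper_width: 0.251
```

```bash
python3 go.py -125 3 120
```

```text
t 1.4 jigpos mm [-158.6  108.2  233.8] F jig [ 1.6  1.8 -0.4] w 0.251 J [ 23.   3. -25.  -0. -62.  71.]
turn [ 0.0003 -0.0012 -0.0006] shift cm [-3.37 11.37 10.52]
```

>>> step_arm(moves=[[[0, 0, 0, -3.4, 11.4, 10.5, 25], [0, 0, 0, -3.4, 11.4, 10.5, 25], [0, 0, 0, -3.4, 11.4, 10.5, 25], [0, 0, 0, -3.4, 11.4, 10.5, 25], [0, 0, 0, -3.4, 11.4, 10.5, 25]]])

```text
time_s: 1.82
tcp_pos: [0.4691, -0.0951, 0.1142]
ee_rot: [[-0.998, -0.011, 0.062], [-0.062, -0.001, -0.998], [0.011, -1.0, 0.0]]
wrist_force: [0.6, 0.2, 0.4]
gripper_width: 0.25
```

```bash
python3 go.py -118 2 28;python3 - <<'E'
from station import optics
import cv2
for n in ["scene","top"]:
    c=optics.capture(n); cv2.imwrite(f"pics/{n}1.png",c["image"][:,:,::-1])
a=cv2.imread("pics/scene1.png")[130:280,220:400];cv2.imwrite("pics/s1c.png",cv2.resize(a,None,fx=4,fy=4))
E
```

```text
t 1.82 jigpos mm [-127.5    2.4  114.2] F jig [0.6 0.1 0.4] w 0.25 J [  8.  16. -29.  -0. -46.  86.]
turn [-0.0001 -0.007   0.0107] shift cm [-1.04  8.61  0.04]
```

View pics/s1c.png

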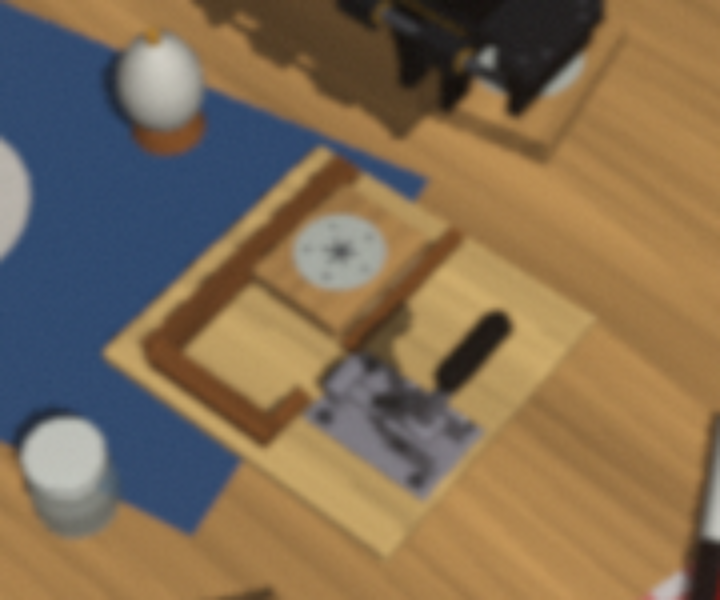

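The scene crop shows the fingers at about (440,90), high behind the open end of the channel. The plaque at (340,250) hasn't moved. Next I go down.

>>> step_arm(moves=[[[0, -0.007, 0.01, -1.0, 3, 0, 25], [0, -0.007, 0.01, -1.0, 6, 0, 25], [0, -0.007, 0.01, -1.0, 8.5, 0, 25], [0, -0.007, 0.01, -1.0, 8.6, 0, 25], [0, -0.007, 0.01, -1.0, 8.6, 0, 25]]])

```text
time_s: 2.33
tcp_pos: [0.4817, -0.0907, 0.034]
ee_rot: [[-0.997, 0.009, 0.076], [-0.076, 0.0, -0.997], [-0.009, -1.0, 0.0]]
wrist_force: [0.6, -0.6, -0.2]
gripper_width: 0.251
```

```bash
python3 go.py -25 2 28
```

```text
t 2.33 jigpos mm [-114.6    6.    34. ] F jig [ 0.5 -0.6 -0.2] w 0.251 J [  8.  23. -33.   0. -33.  86.]
turn [-0.0003  0.0074 -0.0094] shift cm [-8.95  0.68  0.47]
```

>>> step_arm(moves=[[[0, 0.007, -0.009, -0.5, 0.7, 0.45, 25], [0, 0.007, -0.009, -1.2, 0.7, 0.45, 25], [0, 0.007, -0.009, -1.8, 0.7, 0.45, 25], [0, 0.007, -0.009, -2.4, 0.7, 0.45, 25], [0, 0.007, -0.009, -3.0, 0.7, 0.45, 25]]])

```text
time_s: 2.75
tcp_pos: [0.513, -0.0937, 0.0277]
ee_rot: [[-0.998, 0.002, 0.067], [-0.067, 0.0, -0.998], [-0.002, -1.0, -0.0]]
wrist_force: [-0.1, 1.0, -0.5]
gripper_width: 0.247
```

```bash
python3 go.py -25 2 28
```

```text
t 2.75 jigpos mm [-83.6   0.9  27.7] F jig [ 0.   1.  -0.5] w 0.247 J [  8.  26. -28.   0. -35.  86.]
turn [ 0.     -0.0017 -0.0022] shift cm [-5.86 -0.02 -0.12]
```

>>> step_arm(moves=[[[0, -0.002, -0.002, -0.8, 0, 0, 25], [0, -0.002, -0.002, -1.6, 0, 0, 25], [0, -0.002, -0.002, -2.4, 0, 0, 25], [0, -0.002, -0.002, -3.2, 0, 0, 25], [0, -0.002, -0.002, -4.0, 0, 0, 25]]])

```text
time_s: 3.17
tcp_pos: [0.5527, -0.091, 0.0268]
ee_rot: [[-0.998, -0.001, 0.069], [-0.069, -0.0, -0.998], [0.001, -1.0, 0.0]]
wrist_force: [-0.4, 0.4, 0.8]
gripper_width: 0.251
```

```bash
python3 go.py -20 2 28; python3 - <<'E'
from station import optics
import cv2
for n in ["scene","top"]:
    c=optics.capture(n); cv2.imwrite(f"pics/{n}2.png",c["image"][:,:,::-1])
a=cv2.imread("pics/scene2.png")[130:280,220:400];cv2.imwrite("pics/s2c.png",cv2.resize(a,None,fx=4,fy=4))
E
```

```text
t 3.17 jigpos mm [-43.8   0.9  26.8] F jig [-0.3  0.5  0.8] w 0.251 J [  7.  29. -22.  -0. -38.  87.]
turn [-0.      0.0005  0.0012] shift cm [-2.38 -0.12 -0.11]
```

View pics/s2c.png

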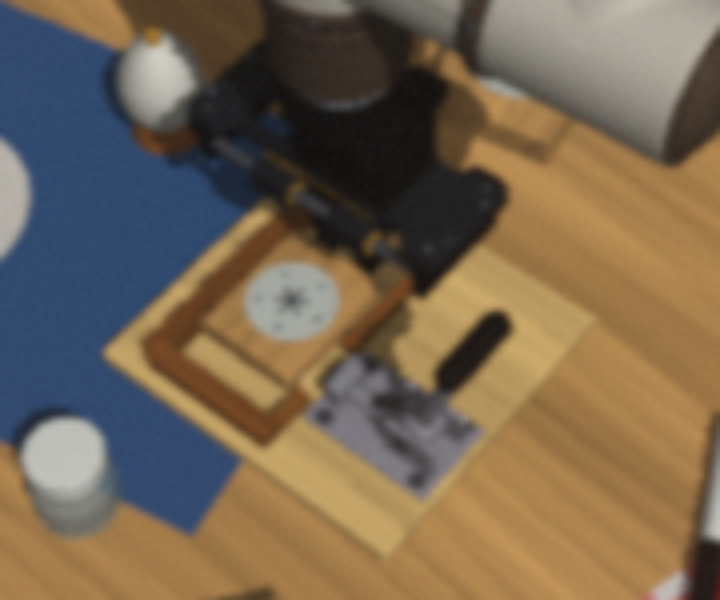

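The plaque is now at crop (293,298), sliding square. About 24 mm remains, and the ornament is clear.

>>> step_arm(moves=[[[0, 0, 0, -0.5, 0, 0, 25], [0, 0, 0, -1.0, 0, 0, 25], [0, 0, 0, -1.5, 0, 0, 25], [0, 0, 0, -1.9, 0, 0, 25], [0, 0, 0, -2.2, 0, 0, 25]]])

```text
time_s: 3.68
tcp_pos: [0.5744, -0.0894, 0.0269]
ee_rot: [[-0.998, -0.001, 0.069], [-0.069, -0.0, -0.998], [0.001, -1.0, 0.0]]
wrist_force: [-0.3, -0.2, 0.7]
gripper_width: 0.249
```

```bash
python3 go.py -20 2 28
```

```text
t 3.68 jigpos mm [-22.    0.9  26.9] F jig [-0.4 -0.2  0.7] w 0.249 J [  7.  31. -19.   0. -40.  87.]
turn [-0.      0.0006  0.0008] shift cm [-0.2  -0.11 -0.11]
```

>>> step_arm(moves=[[[0, 0, 0, -0.1, 0, 0, 25], [0, 0, 0, -0.2, 0, 0, 25], [0, 0, 0, -0.3, 0, 0, 25], [0, 0, 0, -0.3, 0, 0, 25], [0, 0, 0, -0.3, 0, 0, 25]]])

```text
time_s: 4.1
tcp_pos: [0.5752, -0.0894, 0.0266]
ee_rot: [[-0.998, -0.004, 0.069], [-0.069, -0.0, -0.998], [0.004, -1.0, -0.0]]
wrist_force: [-6.1, -0.2, 3.7]
gripper_width: 0.25
```

```bash
python3 go.py -20 2 28
```

```text
t 4.1 jigpos mm [-21.3   0.8  26.6] F jig [-6.1  0.2  3.7] w 0.25 J [  7.  31. -19.  -0. -40.  87.]
turn [0.0001 0.0001 0.0044] shift cm [-0.13 -0.14 -0.12]
```

>>> step_arm(moves=[[[0, 0, 0, -0.1, 0, 0, 25], [0, 0, 0, -0.1, 0, 0, 25], [0, 0, 0, -0.1, 0, 0, 25], [0, 0, 0, -0.1, 0, 0, 25], [0, 0, 0, -0.1, 0, 0, 25]]])

```text
time_s: 4.52
tcp_pos: [0.5752, -0.0894, 0.0265]
ee_rot: [[-0.998, -0.006, 0.069], [-0.069, -0.0, -0.998], [0.006, -1.0, -0.0]]
wrist_force: [-7.2, 0.6, 4.4]
gripper_width: 0.25
```

```bash
python3 go.py -20 2 28; python3 - <<'E'
from station import optics
import cv2
c=optics.capture("scene"); cv2.imwrite("pics/scene3.png",c["image"][:,:,::-1])
a=cv2.imread("pics/scene3.png")[165:265,230:350];cv2.imwrite("pics/s3c.png",cv2.resize(a,None,fx=6,fy=6,interpolation=cv2.INTER_CUBIC))
E
```

```text
t 4.52 jigpos mm [-21.3   0.8  26.5] F jig [-7.1  1.1  4.4] w 0.25 J [  7.  31. -19.  -0. -40.  87.]
turn [ 0.0002 -0.0001  0.0065] shift cm [-0.13 -0.15 -0.12]
```

View pics/s3c.png

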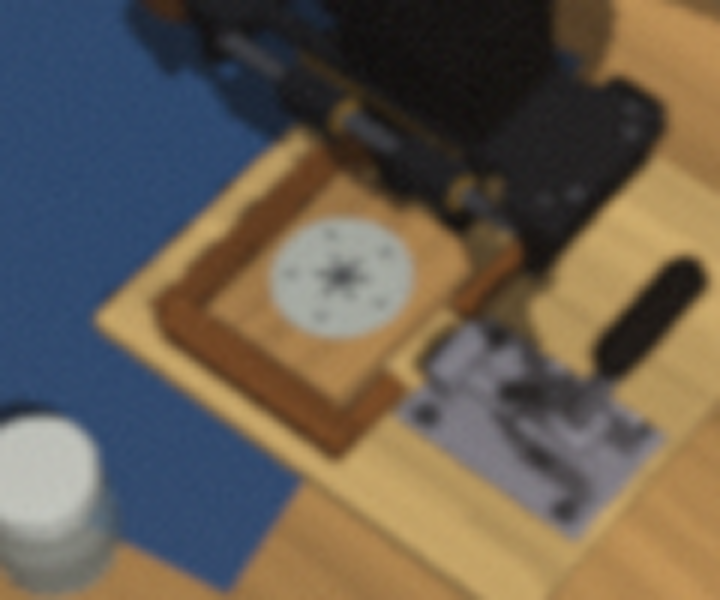

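The plaque is home: the force is steady at 7 N and TCP travel has stopped at -21.3 mm. In the crop the plaque's front edge meets the stop at (340,410). Now I back off and rise.

>>> step_arm(moves=[[[0, 0, 0, 1.0, 0, 0, 25], [0, 0, 0, 2.5, 0, 0, 25], [0, 0, 0, 2.5, -4, 0, 25], [0, 0, 0, 2.5, -8, 0, 25], [0, 0, 0, 2.5, -12, 0, 25]]])

```text
time_s: 4.98
tcp_pos: [0.5538, -0.0909, 0.1484]
ee_rot: [[-0.998, 0.001, 0.07], [-0.07, -0.0, -0.998], [-0.001, -1.0, 0.0]]
wrist_force: [1.4, 0.0, -0.2]
gripper_width: 0.248
```

```bash
cat >> go.py <<'E'
RL=R@np.array([[0,1,0],[0,0,-1],[-1,0,0.]]).T
E
cat > goL.py <<'E'
import sys
from go import *
info([float(a) for a in sys.argv[1:4]],RL)
E
python3 goL.py 35 205 235;  python3 - <<'E'
from station import optics
import cv2
from h import *
c=optics.capture("scene"); cv2.imwrite("pics/scene4.png",c["image"][:,:,::-1])
c=optics.capture("top"); cv2.imwrite("pics/top4.png",c["image"][:,:,::-1])
a=cv2.imread("pics/scene4.png")[165:265,230:350];cv2.imwrite("pics/s4c.png",cv2.resize(a,None,fx=6,fy=6,interpolation=cv2.INTER_CUBIC))
E
```

```text
t 4.98 jigpos mm [-42.7   0.8 148.4] F jig [ 1.4 -0.1 -0.2] w 0.248 J [  7.  20. -16.   0. -54.  87.]
turn [ 4.0000e-04  1.5718e+00 -1.2000e-03] shift cm [ -7.8   -8.66 -20.41]
```

View pics/s4c.png

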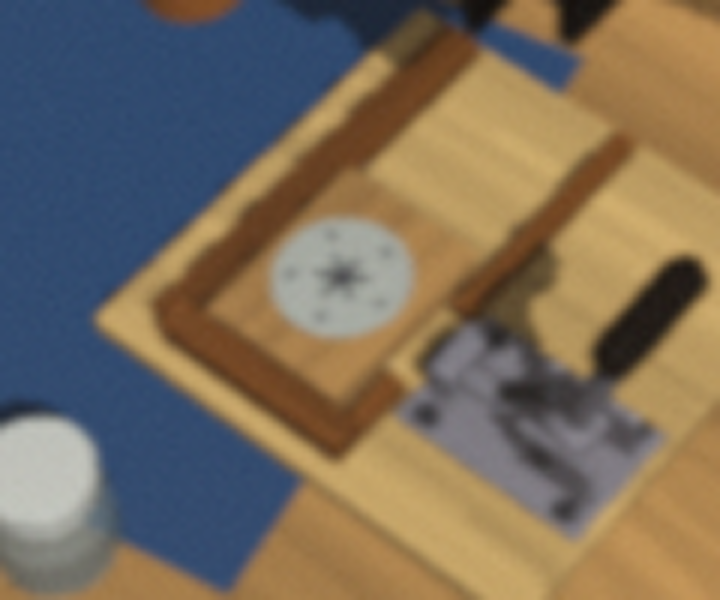

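```bash
python3 - <<'E'
from h import *
S=np.load("pics/scene0.npz");j=np.load("jig.npz")
p=hit(S,230+(342-2.5)/6,165+(277-2.5)/6,.030)[:2];print(j["R"].T@(p-j["o"]))
import cv2
T=np.load("pics/top0.npz"); a=cv2.imread("pics/top4.png")
cv2.imwrite("pics/t4c.png",cv2.resize(a[145:265,265:400],None,fx=5,fy=5,interpolation=cv2.INTER_CUBIC))
E
```

```text
[0.0344018  0.00044055]
```

>>> step_arm(moves=[[[0, 0.12, 0, 0, -4, 0, 28], [0, 0.24, 0, 0, -8.0, -1, 28], [0, 0.36, 0, -1.5, -8.6, -4.5, 28], [0, 0.48, 0, -3, -8.6, -8, 28], [0, 0.6, 0, -4.5, -8.6, -11.5, 28]]])

```text
time_s: 5.5
tcp_pos: [0.5918, 0.0284, 0.2347]
ee_rot: [[-0.859, 0.005, -0.512], [0.512, 0.002, -0.859], [-0.004, -1.0, -0.004]]
wrist_force: [1.5, -0.4, -1.1]
gripper_width: 0.277
```

```bash
python3 goL.py 35 205 235
```

```text
t 5.5 jigpos mm [  3.4 117.2 234.7] F jig [ 1.5 -0.5 -1.1] w 0.277 J [ 18.  19.  -4.  -0. -67.  41.]
turn [ 0.0058  0.964  -0.0012] shift cm [ 2.41 -0.   -9.01]
```

Plaque measured at x = 34.4 mm, y = 0.4 mm, so it is home. I continue the turn and travel.

>>> step_arm(moves=[[[0, 0.12, 0, 0.8, 0, -3.0, 28], [0, 0.24, 0, 1.6, 0, -6, 28], [0, 0.36, 0, 2.4, 0, -9, 28], [0, 0.48, 0, 2.4, 0, -9, 28], [0, 0.6, 0, 2.4, 0, -9, 28]]])

```text
time_s: 5.92
tcp_pos: [0.6162, 0.1193, 0.2321]
ee_rot: [[-0.423, 0.001, -0.906], [0.906, 0.001, -0.423], [0.0, -1.0, -0.002]]
wrist_force: [-0.4, -0.9, -0.2]
gripper_width: 0.279
```

```bash
python3 goL.py 35 205 235
```

```text
t 5.92 jigpos mm [ 34.  206.2 232.1] F jig [-0.5 -0.9 -0.2] w 0.279 J [ 26.  22.   1.  -0. -68.  -1.]
turn [0.0014 0.3681 0.0006] shift cm [-0.15 -0.29 -0.05]
```

>>> step_arm(moves=[[[0, 0.12, 0, 0, 0, 0, 28], [0, 0.24, 0, 0, 2, 0, 28], [0, 0.368, 0, 0, 5, 0, 28], [0, 0.368, 0, 0, 8.6, 0, 28], [0, 0.368, 0, 0, 8.6, 0, 28]]])

```text
time_s: 6.33
tcp_pos: [0.611, 0.1158, 0.1393]
ee_rot: [[-0.07, -0.013, -0.997], [0.998, -0.003, -0.07], [-0.002, -1.0, 0.013]]
wrist_force: [-1.8, -0.5, -2.1]
gripper_width: 0.281
```

```bash
python3 goL.py 35 185 145;  python3 - <<'E'
from station import optics
import cv2
for n in ("scene","top"):
    c=optics.capture(n); cv2.imwrite(f"pics/{n}5.png",c["image"][:,:,::-1])
a=cv2.imread("pics/scene5.png")[150:290,230:400];cv2.imwrite("pics/s5c.png",cv2.resize(a,None,fx=4,fy=4,interpolation=cv2.INTER_CUBIC))
E
```

```text
t 6.33 jigpos mm [ 28.5 203.1 139.3] F jig [-1.8 -0.3 -2.1] w 0.281 J [ 26.  27.  -7.  -0. -58. -21.]
turn [-0.013   0.0016 -0.0018] shift cm [-1.82 -0.58 -0.64]
```

View pics/s5c.png

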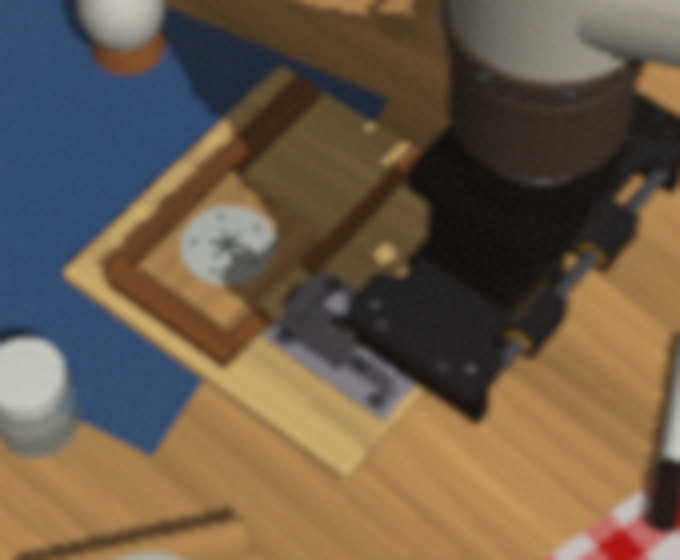

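```bash
python3 goL.py 35 187 145;  python3 - <<'E'
from station import optics
import cv2
c=optics.capture("wrist"); cv2.imwrite(f"pics/wrist5.png",c["image"][:,:,::-1])
from go import *
for a in np.arange(-.3,1.26,.15): print(round(a+.3,2),"grip y,z",round(120-120*np.sin(a),1),round(34+120*np.cos(a),1))
E
```

```text
t 6.43 jigpos mm [ 32.8 203.6 146.2] F jig [ 0.1 -1.3  0.9] w 0.283 J [ 26.  26.  -6.   0. -58. -21.]
turn [-0.0018  0.0044 -0.0013] shift cm [-1.66  0.12 -0.21]
0.0 grip y,z 155.5 148.6
0.15 grip y,z 137.9 152.7
0.3 grip y,z 120.0 154.0
0.45 grip y,z 102.1 152.7
0.6 grip y,z 84.5 148.6
0.75 grip y,z 67.8 142.1
0.9 grip y,z 52.2 133.0
1.05 grip y,z 38.2 121.8
1.2 grip y,z 26.0 108.6
1.35 grip y,z 15.9 93.7
1.5 grip y,z 8.2 77.5
```

View pics/wrist5.png

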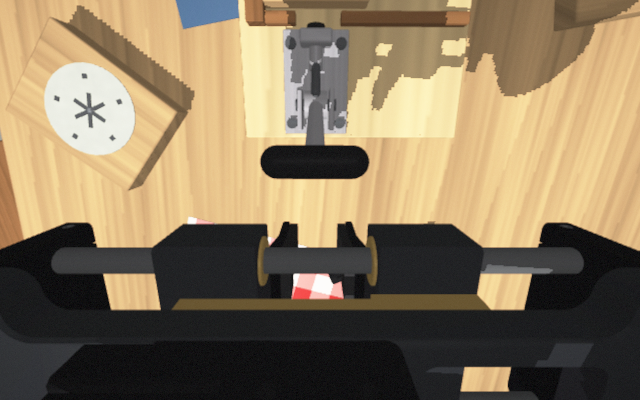

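In the wrist view the grip is centred at (315,162) and the fingers at (285,265) and (350,265), so they straddle the rod line. I start the push.

>>> step_arm(moves=[[[0, 0.004, 0, -1.2, 0, -0.2, 28], [0, 0.004, 0, -2.2, 0, -0.2, 28], [0, 0.004, 0, -3.0, -0.1, -0.2, 28], [0, 0.004, 0, -3.8, -0.2, -0.2, 28], [0, 0.004, 0, -4.6, -0.3, -0.2, 28]]])

```text
time_s: 6.9
tcp_pos: [0.6217, 0.0725, 0.1529]
ee_rot: [[-0.068, 0.005, -0.998], [0.998, 0.005, -0.068], [0.005, -1.0, -0.006]]
wrist_force: [-2.1, 9.9, 6.3]
gripper_width: 0.279
```

```bash
python3 goL.py 35 120 150
```

```text
t 6.9 jigpos mm [ 36.3 159.2 152.9] F jig [-1.4 10.   6.3] w 0.279 J [ 21.  26.  -6.  -0. -58. -17.]
turn [ 0.0056 -0.0006  0.0045] shift cm [-3.92  0.27  0.13]
```

>>> step_arm(moves=[[[0, 0, 0, -0.9, -0.1, 0.1, 28], [0, 0, 0, -1.8, -0.2, 0.1, 28], [0, 0, 0, -2.7, -0.2, 0.1, 28], [0, 0, 0, -3.6, -0.1, 0.1, 28], [0, 0, 0, -4.5, 0.1, 0.1, 28]]])

```text
time_s: 7.32
tcp_pos: [0.6246, 0.0268, 0.1521]
ee_rot: [[-0.069, 0.007, -0.998], [0.998, 0.003, -0.069], [0.003, -1.0, -0.008]]
wrist_force: [0.2, 6.0, 4.0]
gripper_width: 0.286
```

```bash
python3 goL.py 35 75 130
```

```text
t 7.32 jigpos mm [ 36.  113.4 152.1] F jig [0.6 5.9 4. ] w 0.286 J [ 17.  26.  -6.  -0. -58. -13.]
turn [ 0.0075 -0.0001  0.0029] shift cm [-3.85  2.2   0.12]
```

>>> step_arm(moves=[[[0, 0, 0, -0.9, 0.4, 0.1, 28], [0, 0, 0, -1.7, 0.8, 0.1, 28], [0, 0, 0, -2.5, 1.2, 0.1, 28], [0, 0, 0, -3.3, 1.6, 0.1, 28], [0, 0, 0, -4.1, 2.1, 0.1, 28]]])

```text
time_s: 7.73
tcp_pos: [0.6242, -0.0159, 0.1279]
ee_rot: [[-0.068, -0.0, -0.998], [0.998, 0.0, -0.068], [0.0, -1.0, 0.0]]
wrist_force: [1.7, 2.1, 2.3]
gripper_width: 0.283
```

```bash
python3 goL.py 35 46 105;  python3 - <<'E'
from station import optics
import cv2
c=optics.capture("wrist"); cv2.imwrite(f"pics/wrist6.png",c["image"][:,:,::-1])
E
```

```text
t 7.73 jigpos mm [ 32.7  70.9 127.9] F jig [1.8 2.  2.3] w 0.283 J [ 13.  27.  -8.  -0. -55.  -9.]
turn [-0.0001 -0.0007  0.    ] shift cm [-2.49  2.29 -0.23]
```

View pics/wrist6.png

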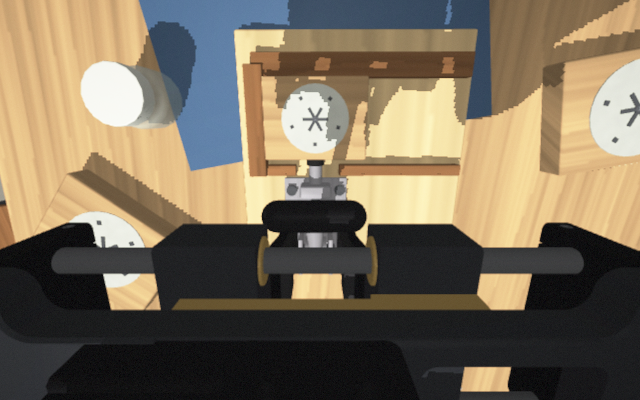

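The plaque is in place and the lever is at about 0.9 rad, with its grip at (314,215) held against both fingers. I push on past the dead point.

>>> step_arm(moves=[[[0, 0, 0, -0.6, 0.4, -0.2, 28], [0, 0, 0, -1.3, 1.0, -0.2, 28], [0, 0, 0, -1.9, 1.6, -0.2, 28], [0, 0, 0, -2.6, 2.3, -0.2, 28], [0, 0, 0, -3.3, 3.0, -0.2, 28]]])

```text
time_s: 8.2
tcp_pos: [0.6278, -0.0487, 0.0965]
ee_rot: [[-0.068, -0.002, -0.998], [0.998, -0.0, -0.068], [-0.0, -1.0, 0.002]]
wrist_force: [-0.2, 0.2, 0.5]
gripper_width: 0.277
```

```bash
python3 goL.py 35 46 105;  python3 - <<'E'
from station import optics
import cv2
c=optics.capture("wrist"); cv2.imwrite(f"pics/wrist7.png",c["image"][:,:,::-1])
c=optics.capture("scene"); cv2.imwrite(f"pics/scene7.png",c["image"][:,:,::-1])
E
```

```text
t 8.2 jigpos mm [34.  37.9 96.5] F jig [-0.2  0.2  0.5] w 0.277 J [ 10.  29.  -9.  -0. -52.  -6.]
turn [-0.0023 -0.0009 -0.0002] shift cm [ 0.81 -0.86 -0.1 ]
```

View pics/wrist7.png

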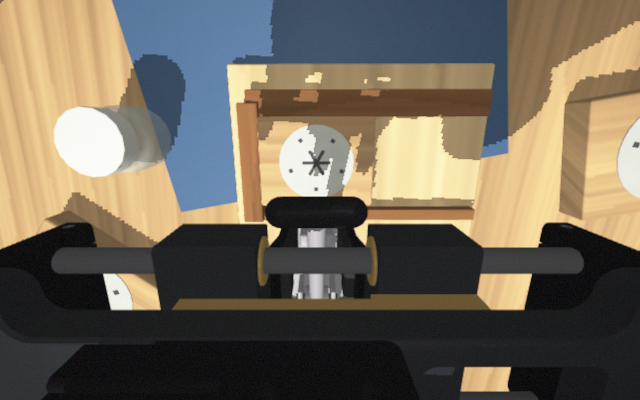

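>>> step_arm(moves=[[[0, 0, 0, 0.5, -1, 0, 28], [0, 0, 0, 0.5, -4, 0, 28], [0, 0, 0, 0.5, -8, 0, 28], [0, 0, 0, 0.5, -12, 0, 28], [0, 0, 0, 0.5, -14, 0, 28]]])

```text
time_s: 8.72
tcp_pos: [0.6303, -0.0427, 0.2455]
ee_rot: [[-0.069, 0.01, -0.998], [0.998, -0.001, -0.069], [-0.002, -1.0, -0.01]]
wrist_force: [-0.1, 0.2, 0.3]
gripper_width: 0.281
```

```bash
python3 goL.py 35 46 105;  python3 - <<'E'
from station import optics
import cv2
from h import *
from go import R,o
c=optics.capture("wrist"); im=c["image"][:,:,::-1].copy()
for a,col in((1.55,(0,255,0)),(1.25,(0,0,255)),(0,(255,0,0))):
    u,v=proj(c,R@[.035,.12-.12*np.sin(a-.3),.034+.12*np.cos(a-.3)]+o); print(a,u,v)
    if 0<u<640 and 0<v<400: cv2.circle(im,(int(u),int(v)),3,col,-1)
u,v=proj(c,R@[.035,0,.03]+o); print("plaque exp",u,v)
cv2.imwrite("pics/wrist8.png",im)
c=optics.capture("scene"); cv2.imwrite(f"pics/scene8.png",c["image"][:,:,::-1])
E
```

```text
t 8.72 jigpos mm [ 36.9  43.7 245.5] F jig [-0.1  0.3  0.3] w 0.281 J [ 11.  22.   2.   0. -70.  -7.]
turn [ 0.0097  0.0007 -0.0015] shift cm [ 0.25 14.04  0.33]
1.55 320.93931237178685 150.44261015765647
1.25 320.996631508563 168.96867291821073
0 320.61725376924954 304.3897686129606
plaque exp 320.82717772117013 142.3994546730649
```

View pics/wrist8.png

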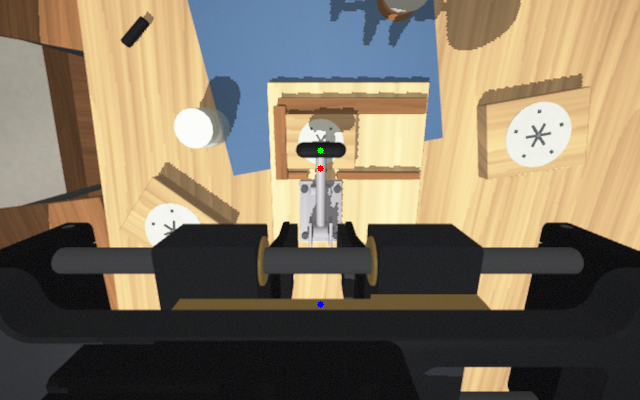

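View pics/scene8.png

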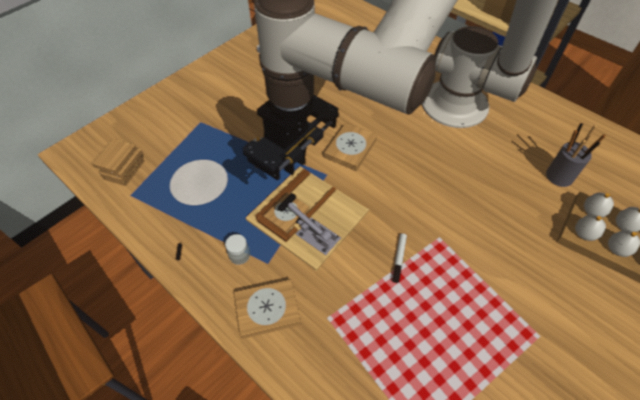

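The grip sits at (320,150) in the wrist view, exactly where the 1.55 rad prediction falls. I'll let the arm settle and check the plaque in a close crop.

>>> step_arm(moves=[[[0, 0, 0, 0, 0, 0, 28], [0, 0, 0, 0, 0, 0, 28], [0, 0, 0, 0, 0, 0, 28], [0, 0, 0, 0, 0, 0, 28], [0, 0, 0, 0, 0, 0, 28]]])

```text
time_s: 9.23
tcp_pos: [0.6276, -0.0428, 0.2366]
ee_rot: [[-0.068, -0.003, -0.998], [0.998, -0.001, -0.068], [-0.0, -1.0, 0.003]]
wrist_force: [0.2, 0.4, -0.4]
gripper_width: 0.284
```

```bash
python3 go.py; python3 - <<'E'
from station import optics
import cv2
from h import *
from go import R,o
c=optics.capture("wrist"); im=c["image"][:,:,::-1].copy()
q=[proj(c,R@[x/1000,y/1000,.03]+o) for x,y in((-10,-35),(80,-35),(80,35),(-10,35))]
im=cv2.resize(im[70:200,250:440],None,fx=4,fy=4,interpolation=cv2.INTER_CUBIC)
for u,v in q: cv2.circle(im,(int((u-250)*4),int((v-70)*4)),4,(0,0,255),1)
cv2.imwrite("pics/wrist9.png",im)
E
```

```text
t 9.23 jigpos mm [ 34.2  43.8 236.6] F jig [ 0.2  0.4 -0.4] w 0.284 J [ 11.  22.   1.  -0. -69.  -7.]
```

View pics/wrist9.png

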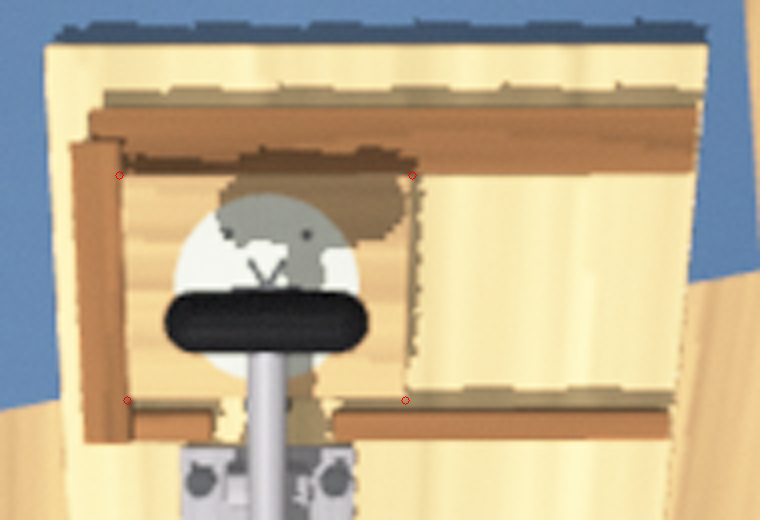

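The plaque's corners match the predicted clamped corners at crop (119,175), (412,175), (405,400) and (127,400). It is against the fence and stop, and square. I hand the job in.

```bash
python3 -c "
from station import r
print(r.finish_job())"
```

```text
the job is handed in; nothing more can be done
None
```

The plaque is home against the end stop and the clamp lever is locked. I handed the job in at about 9.3 s; no verdict is reported.

- **Plaque:** I slid it along the channel with the fingertips until it met the stop, where the force held steady at about 7 N. With the lever still open, I measured it at x = 34.4 mm, y = 0.4 mm in the jig frame.
- **Lever:** I pushed the T grip over with the two fingers straddling the rod, and it snapped down into lock. In the last wrist pictures the grip sits where 1.55 rad puts it.
- **Last checks:** The plaque's corners match the predicted clamped pose to about 1 mm. The arm is clear, about 14 cm above where it let go, with about zero wrist force.
- **Bystanders:** The jar and marker look unmoved in the last scene picture. I did not measure them or the ornament again; the gripper partly hides the ornament there, but I never moved close to it.

No check failed or disagreed.

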